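Clip the setting block against fence and end stop

ROBOT

A 6-joint arm with a two-finger parallel gripper is mounted at the origin on a cart in front of the work surface, level with it; the furniture and walls round the work are solid. World frame = base frame: x ahead of the robot, y to its left, z up, the work surface at z = 0. Lengths are in m, angles in degrees, forces in N, time in s.
With the tool pointing down it reaches from about 0.35 to 0.875 m from the base axis. Payload 4.2 kg.
Tool frame: the origin (TCP) lies midway between the tips of the shut fingers; the grasp point (between the pads) lies 19 mm behind it; z points along the fingers, y is the line along which they close (so a half turn about z gives the same grasp; the last joint's range is limited). The gripper opens to 87 mm and grips with 3 to 60 N. Pads are 19 mm wide; open, the fingers measure 117 mm over their backs; the gripper's body (75 mm by 190 mm) begins 51 mm behind the grasp point.
Start: joints at [-53.824, 22.042, 0.453, 0, -68.411, -14.817], TCP at [0.228, -0.582, 0.223] pointing down, gripper open.
Joint ranges: [-179.83, 179.83], [-69.29, 118.12], [-61.27, 80.66], [-181.25, 117.63], [-171.15, -9.14], [-177.46, 177.46]. Speed limits (degrees/s): [159.86, 159.86, 180, 180, 180, 180].

INTERFACE

Orientations are given as a 3x3 rotation matrix whose columns are the frame's x, y, z axes.
In Python, from station import r, cams gives the robot as it stands.
- The arm moves only by the tool play_rows, never from a script. Its argument "commands" is text: rows parted by semicolons, each of 6 numbers parted by spaces: the shift along the world's x, y, z normalised to -1 to 1, where 1 is 30 mm, then the turn, a rotation vector about the world's x, y, z normalised to -1 to 1, where 1 is 0.15 rad. A call has 1 to 20 rows; each row shifts and turns the commanded pose from where the row before left it; what a row does not reach is not made up. A row lasts 1/10 s, in which the tool goes at most 50 mm and 8.59 degrees, less where a joint would pass 70% of its speed; a pose out of reach is approached as far as the arm can. A call with a number of a shift or a turn outside -1 to 1 is refused whole. A call with a gripper value outside its range is refused whole. "grip" is the finger opening in mm, from 0 to 87, set as the call begins (left out, the last holds). The fingers move at their own pace and stop on an object; the grip force is fixed at half the most. Time passes only in rows, so rows that do not move let the fingers close. It gives the time, the measured TCP pose, the force, the opening and the grip force at its end, in the units of the state.
- r.sense(): the state, without advancing time (a new reading comes with each control period).
- cams.capture(name): name is "scene" or "top" or "wrist"; returns (picture, depth): 420x560x3 uint8, blue, green, red; 420x560 float32, m along the optical axis (not along the pixel's ray), 0 where there is no reading.
- cams.camera_info(name): a dict with "mtx" (3x3 intrinsics, pixels), "k1" (the pictures are not rectified: a ray, as slopes to the right and down, at radius r is drawn at 1 + k1 r^2 times it, then the intrinsics apply), "R" (3x3) and "t" (3): a world point X has camera coordinates R X + t. Camera axes: x right, y down, z forward; pixel columns grow to the right and rows downward; lengths in m; the calibration is good to about 2 mm. A picture is of the moment at which its call begins: read the wrist's pose just before it. camera_info takes no time and is no camera call; for the wrist camera it gives the pose at the moment of the call.
- r.finish_job(): hands the job in; it is judged then, once.
The state is a dict: "time_s": time; "joints": joint angles; "joint_velocities": joint speeds; "effort": joint torques, N m; "tcp_pos": TCP position; "ee_rot": TCP orientation; "wrist_force": force on the tool from outside, world axes, zero at the start; "moment": the same for the moment, N m; "gripper_width": opening from 0.0 (shut) to 1.0 (fully open); "gripper_force": force on a finger pad.
Only numpy, scipy, OpenCV 4.12 (cv2) and the standard library are available. Lean on these libraries where they do the work, as an engineer would, in place of code of your own. Each camera call takes 0.05 s, during which the arm holds its last target. There are 200 camera calls.

TASK

Clip the steel setting block onto the setting plate: first draw the sprung curved arm back by its red knob until it stays back by itself, then stand the block upright on the plate, lengthwise and flush along the fence and slid up to the blue end stop so that the brass plunger is pushed fully in, and then push the arm back over so that it snaps onto the block and holds it flush against the fence, plunger still pushed in. Leave the loupe, the dial indicator and the lens where they are.

Things in the scene. Friction and masses are not known exactly. Their poses are not given: they have to be found in the camera images.
- setting_block: grey steel block with three small holes in its top, standing upright, 25 (x) x 50 (y) x 38 (z) mm, 0.3 to 0.6 kg. Origin: centre of its underside; y along its length. Grip it across its 25 mm, with the fingertips at least 16 mm above its underside so that they clear fence and arm. Both ways round are alike.
- setting_plate: fixed grey-painted plate, 118 (x) x 176 (y) x 12 mm, carrying fence, end stop and arm. Its frame: z = 0 at the bench top, x = 0 at the fence's face, y along the fence. The bed (upper face, z = 12 mm) spans x = -85 to 33, y = -88 to 88 mm. The seated block has its centre at x = -12.5 mm and its length along y.
- plunger (a joint): brass pin, 7 mm diameter, 9 mm above the bed in the end stop's face; 0 = standing 5 mm out, 0.005 m = pushed in flush, the block's end then meets the stop. Its spring pushes with only 0.2 to 0.45 N: a standing block does not slide back, and firm resistance is felt only at the stop's face itself.
- fence (a point): middle of the steel fence's lower front edge, on the bed at (0, 0, 12) mm in the plate's frame. The fence is 10 mm high (top 22 mm above the bench) and 14 mm thick and runs from y = -68 to 68 mm; its face looks to -x. Set the block flush on it by feel: the arm presses it there but hardly squares a crooked block
- stop_slot (a point): middle of the stop's slot in the bed, at (-8, -48, 12) mm in the plate's frame. On it is clamped a blue end stop, 13 mm wide (x = -14.5 to -1.5), 22 mm long, top 32 mm above the bench. Its face looks to +y and lies anywhere from y = -52 to -36 mm, different every time and not reported: feel for it by sliding the block along the fence to -y, on the bed or up to 2 mm over it
- clip (a joint): hinge of the sprung curved steel arm, rad: 0 shut (nose 9 mm short of the fence), 0.21 nose on the seated block, 0.75 fully drawn back. Clockwise from above opens it. The spring has a dead point at 0.45: below, it drives the arm shut (7 N at the knob at 0, 6 N on the block); above, open (6 N at the knob at 0.75), and it stays. Past 0.45 the arm goes on by itself within about half a second.
- clip_knob (a point): centre of the top of the arm's upright red knob, 10 mm diameter, free to push or pinch from 30 to 55 mm above the bench, 99 mm from the hinge axis: in the plate's frame at (-28, -36) mm at joint 0, (-47, -39) at 0.21, (-100, -25) at 0.75. The rest of the arm lies below 30 mm above the bench.
- clip_hinge (a point): hinge axis of the curved arm (upright), at (-50, 60, 12) mm in the plate's frame; the hub round it is 18 mm wide and 28 mm above the bench at its top, its pin ends at 32 mm. A short brass spring strut, top 22 mm above the bench, links the arm's tail to a pin at (-80, 60) mm
- loupe: black eye loupe, 37 mm diameter, 28 mm high, standing loose on the bench: leave it. Origin: centre of its underside
- dial_indicator: dial indicator 104 x 56 x 22 mm lying loose on its back behind the work: leave it. Origin: centre of its underside
- spare_lens: black barrel lens, 34 mm diameter, 76 mm high, standing loose behind the work: leave it. Origin: centre of its underside
Mind the look-alikes: they are no part of the job. Leave any orange look-alike of the setting_block alone.

How it is judged (in metres and radians):
On the way, in this order (a step that is already met when the one before it is completed fails the run):
1. the arm is drawn back past its dead point, the block not yet on the plate (value of joint clip above 0.6 rad and not (z of setting_block in the frame of setting_plate between 0.0095 and 0.0145 m and angle between setting_block's own z axis and vertical below 0.06 rad and x of setting_block in the frame of setting_plate between -0.05 and 0.03 m)), for 0.2 s.
2. the block stands upright on the bed by the fence while the arm is still drawn back (z of setting_block in the frame of setting_plate between 0.0095 and 0.0145 m and angle between setting_block's own z axis and vertical below 0.06 rad and x of setting_block in the frame of setting_plate between -0.026 and -0.009 m and value of joint clip above 0.55 rad), for 0.2 s.
At the end, for the whole second after the job is handed in: The block stands upright on the bed (within 2.5 mm in height, 0.06 rad), at rest, flush against the fence (within 2.5 mm and 0.06 rad), its end at the stop with the plunger pushed in by more than 3 of its 5 mm, and the curved arm bears on the block (clip joint between 0.12 and 0.3) (z of setting_block in the frame of setting_plate between 0.0095 and 0.0145 m and angle between setting_block's own z axis and vertical below 0.06 rad and x of setting_block in the frame of setting_plate between -0.015 and -0.0105 m and angle between the y axis of setting_block and the y axis of setting_plate, either way round below 0.06 rad and value of joint plunger above 0.003 m and value of joint clip between 0.12 and 0.3 rad and contact force between setting_block and setting_plate above 1 N and linear speed of setting_block below 0.02 m/s and velocity of joint clip below 0.05 rad/s); the robot touches nothing.
It fails at once if the loupe, the dial indicator or the lens is shifted by more than 25 mm (distance of any of loupe, dial_indicator, spare_lens from where it was at the start of the episode above 0.025 m).
It also fails if it takes over 72 s, if anything falls off the work surface, if the arm or the gripper's body presses on something with over 40 N, if the wrist force passes 120 N, or if a joint passes its speed limit or range.

## Working session

There is one attempt and no reset: what is moved stays moved. The work goes in short steps, Python scripts to look and compute and a tool call to move; the robot and the scene stay as the last step left them, time stands still between calls to the robot, and variables do not carry over. Pictures are saved under pics/ and viewed, at most 10 in all, crops included, and the job is handed in when it is done.

Besides the shell and the picture viewer there is one more tool, called after "Request:" by a JSON object that holds its "fn" and its "kwargs". play_rows: Moves the arm, as the interface text tells. Scaled input: -1 to 1 covers 30 mm each way for a shift and 0.15 rad each way for a turn. Its arguments: {"type":"object","properties":{"commands":{"type":"string"},"grip":{"type":"number"}},"required":["commands"]}

```bash
mkdir -p pics; cat > h.py <<'E'
import numpy as np, cv2
from station import r, cams
def info(n):
    c=cams.camera_info(n); return np.array(c["mtx"]),c["k1"],np.array(c["R"]),np.array(c["t"]).ravel()
def ray(n,u,v,I=None):
    K,k1,R,t=I or info(n)
    d=np.array([(u-K[0,2])/K[0,0],(v-K[1,2])/K[1,1]]); s=d.copy()
    for _ in range(20): s=d/(1+k1*(s@s))
    return -R.T@t, R.T@np.array([s[0],s[1],1]), s
def atz(n,u,v,z,I=None):
    o,d,_=ray(n,u,v,I); return o+d*(z-o[2])/d[2]
def cloud(n,D,I=None):
    K,k1,R,t=I or info(n)
    v,u=np.mgrid[:D.shape[0],:D.shape[1]]
    d=np.stack([(u-K[0,2])/K[0,0],(v-K[1,2])/K[1,1]],-1); s=d.copy()
    for _ in range(10): s=d/(1+k1*(s**2).sum(-1,keepdims=True))
    P=np.concatenate([s*D[...,None],D[...,None]],-1)
    return (P-t)@R
E
python3 - <<'E'
from h import *
for n in ("scene","top"):
    p,D=cams.capture(n); cv2.imwrite(f"pics/{n}.png",p); np.save(n,D); print(n,info(n)[2:],)
print(r.sense())
E
```

```text
scene (array([[-0.62633824, -0.77947333,  0.01103324],
       [-0.51277265,  0.40129053, -0.75896648],
       [ 0.5871666 , -0.48102727, -0.65103621]]), array([0.34144487, 0.36573784, 0.89960402]))
top (array([[ 0.01947863, -0.99978578,  0.00699889],
       [-0.99437223, -0.02010133, -0.10401832],
       [ 0.10413672, -0.00493336, -0.99455076]]), array([-0.06491964,  0.62986163,  1.43410132]))
{'time_s': 0.1, 'joints': array([-5.38224835e+01,  2.20866590e+01,  3.88888539e-01, -2.50831803e-02,
       -6.84125504e+01, -1.48166450e+01]), 'joint_velocities': array([ 0.04301006, -0.1352541 ,  0.31236388,  0.11047727, -0.00968577,
        0.06505741]), 'effort': array([-1.51565775e-03, -3.91689634e+01,  1.87934285e+01,  4.23188522e+00,
        1.34492875e-02, -7.16045633e-05]), 'tcp_pos': array([ 0.2274721 , -0.58156075,  0.22157516]), 'ee_rot': array([[-9.31363540e-01, -3.64089692e-01, -8.07970119e-04],
       [-3.64090575e-01,  9.31361816e-01,  1.79448324e-03],
       [ 9.91596672e-05,  1.96549057e-03, -9.99998064e-01]]), 'wrist_force': array([-0.20872925, -0.05470818, -0.93566588]), 'moment': array([ 0.02725442,  0.0041609 , -0.03725062]), 'gripper_force': 0.0, 'gripper_width': 0.9997405155561234}
```

View pics/top.png

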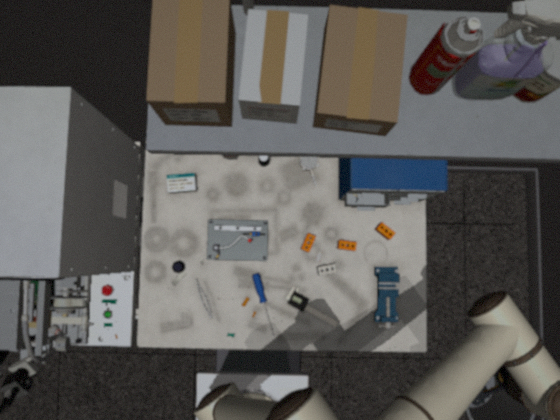

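View pics/scene.png

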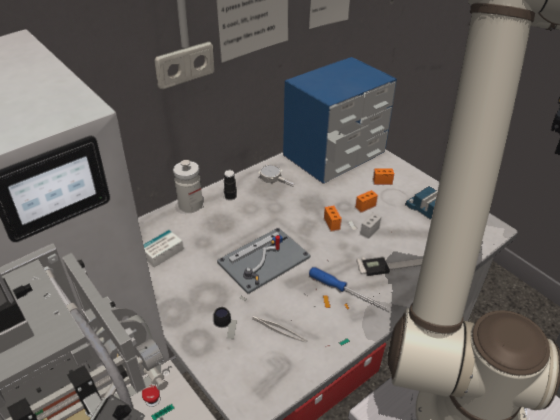

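The top view shows the plate at about (238,240), with the knob near (250,238) and the hinge near (216,247). The grey block is at (327,269) and the loupe at (178,267). Fence is on the far side, with plate +y towards image left.

```bash
python3 - <<'E'
from h import *
for u,v,z in [(208,220,.012),(268,220,.012),(268,260,.012),(207,260,.012),(250,238,.05),(216,247,.03),(327,269,.038),(178,267,.028),(250,234,.03)]: print(u,v,atz("top",u,v,z).round(4))
K,k,R,t=info("wrist"); print(K,"\n",R,"\n cam pos",-R.T@t, R.T@[0,0,1])
E
```

```text
208 220 [0.5865 0.1382 0.012 ]
268 220 [ 0.59   -0.0363  0.012 ]
268 260 [ 0.4743 -0.0387  0.012 ]
207 260 [0.4707 0.1373 0.012 ]
250 238 [0.5352 0.0132 0.05  ]
216 247 [0.5083 0.1106 0.03  ]
327 269 [ 0.4521 -0.2065  0.038 ]
178 267 [0.4492 0.2175 0.028 ]
250 234 [0.5474 0.0143 0.03  ]
[[330.01774658   0.         280.52999715]
 [  0.         330.01774658 208.29411636]
 [  0.           0.           1.        ]] 
 [[-0.36358184  0.93156165  0.00106402]
 [ 0.89463489  0.34885074  0.27916227]
 [ 0.25968568  0.10245024 -0.96024335]] 
 cam pos [ 0.15575757 -0.60927267  0.38277171] [ 0.25968568  0.10245024 -0.96024335]
```

Request:
{"fn": "play_rows", "kwargs": {"commands": "0.48 0.93 0.05 0 0 0.42;0.48 0.93 0.05 0 0 0.42;0.48 0.93 0.05 0 0 0.42;0.48 0.93 0.05 0 0 0.42;0.48 0.93 0.05 0 0 0.42;0.48 0.93 0.05 0 0 0.42;0.48 0.93 0.05 0 0 0.42;0.48 0.93 0.05 0 0 0.42;0.48 0.93 0.05 0 0 0.42;0.48 0.93 0.05 0 0 0.42;0.48 0.93 0.05 0 0 0.42;0.48 0.93 0.05 0 0 0.42;0.48 0.93 0.05 0 0 0.42;0.48 0.93 0.05 0 0 0.42;0.48 0.93 0.05 0 0 0.42;0.48 0.93 0.05 0 0 0.42;0.48 0.93 0.05 0 0 0.42;0.48 0.93 0.05 0 0 0.42;0.48 0.93 0.05 0 0 0.42;0 0 0 0 0 0", "grip": 40}}

```text
time_s: 2.1
tcp_pos: [0.5026, -0.0495, 0.2506]
ee_rot: [[0.003, -1.0, 0.0], [-1.0, -0.003, 0.0], [-0.0, -0.0, -1.0]]
wrist_force: [-1.0, -0.4, 0.6]
gripper_width: 0.462
gripper_force: 0.0
```

```bash
python3 - <<'E'
from h import *
I=info("wrist"); p,D=cams.capture("wrist"); cv2.imwrite("pics/w1.png",p)
np.savez("w1.npz",D=D,K=I[0],k=I[1],R=I[2],t=I[3],p=p)
s=r.sense();print(s["tcp_pos"],s["ee_rot"].round(3),s["joints"])
E
```

```text
[ 0.50155703 -0.05065983  0.25048225] [[ 0.001 -1.    -0.001]
 [-1.    -0.001  0.   ]
 [-0.     0.001 -1.   ]] [ 1.27048129e+01  9.04587043e+00 -1.34652610e+01 -1.49701516e-02
 -6.75498360e+01 -1.26324839e+01]
```

View pics/w1.png

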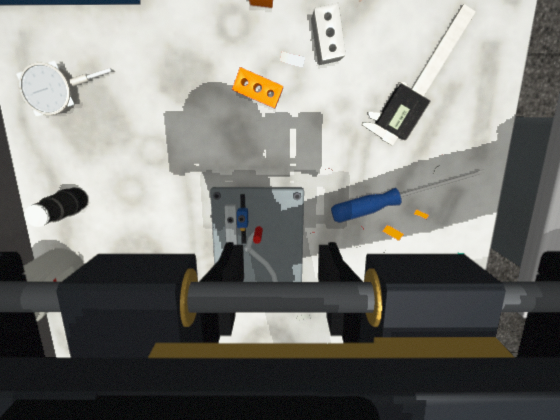

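The wrist view shows the plate's near edge from (212,188) to (303,188), the blue stop at (242,216), the red knob at (258,235), and the grey block at (327,33). Next come positions from the depth and colours.

```bash
cat > m.py <<'E'
from h import *
def show(f,qs):
    Z=np.load(f); I=(Z["K"],float(Z["k"]),Z["R"],Z["t"])
    for u,v,z in qs: print(u,v,atz("wrist",u,v,z,I).round(4))
    return Z,I,cloud("wrist",Z["D"],I)
def hull(P,m,S=1):
    Q=P[m]; rc=cv2.minAreaRect((Q[:,:2]*1000).astype(np.float32)); return rc, np.median(Q,0)
E
python3 - <<'E'
from m import *
Z,I,P=show("w1.npz",[(212,188,.012),(303,188,.012)])
p=Z["p"]; hsv=cv2.cvtColor(p,cv2.COLOR_BGR2HSV); H,S,V=[hsv[...,i].astype(int) for i in range(3)]
u=np.arange(560)[None,:]; v=np.arange(420)[:,None]; z=P[...,2]
m=(z>.030)&(z<.046)&(u>300)&(u<355)&(v<75); print("block",hull(P,m),m.sum())
red=((H<8)|(H>172))&(S>150)&(V>80)&(u>245)&(u<275)&(v>220)&(v<255)
print("knob",hull(P,red&(z>.048)),red.sum(),np.percentile(z[red],[5,50,95]))
blu=(H>95)&(H<130)&(S>120)&(u>230)&(u<255)&(v>195)&(v<235)
print("stop",hull(P,blu&(z>.027)),blu.sum(),np.percentile(z[blu],[5,50,95]))
pl=(z>.006)&(z<.018)&(u>205)&(u<312)&(v>180)&(v<285)
print("plate",hull(P,pl))
f=(z>.018)&(z<.026)&(u>215)&(u<240)&(v>195)&(v<285); print("fence",hull(P,f),f.sum())
E
```

```text
212 188 [ 0.5873 -0.0356  0.012 ]
303 188 [ 0.4745 -0.036   0.012 ]
block (((452.2085876464844, -205.82215881347656), (25.41861343383789, 50.48030090332031), 11.844127655029297), array([ 0.45247118, -0.20646506,  0.03629207])) 1229
knob (((530.0504760742188, 15.221101760864258), (8.18144702911377, 7.883817195892334), 2.1455745697021484), array([0.52953727, 0.01459972, 0.05369618])) 110 [0.02423522 0.04825441 0.05476237]
stop (((531.6216430664062, -58.77289581298828), (145.11984252929688, 15.751975059509277), 72.42794799804688), array([ 0.54941957, -0.00166812,  0.02758761])) 166 [0.01508718 0.02652751 0.02830421]
plate (((532.37548828125, 29.130970001220703), (128.96424865722656, 118.06051635742188), 89.90980529785156), array([0.51921814, 0.01568955, 0.01099627]))
fence (((565.2332153320312, 9.651773452758789), (49.547943115234375, 18.80563735961914), 83.14718627929688), array([0.56465818, 0.00818108, 0.02107362])) 420
```

Request:
{"fn": "play_rows", "kwargs": {"commands": "0.3 0.74 0 0 0 0;0.3 0.74 0 0 0 0;0.3 0.72 0 0 0 0;0 0 -0.9 0 0 0;0 0 -0.9 0 0 0;0 0 -0.9 0 0 0;0 0 -0.9 0 0 0;0 0 -0.9 0 0 0;0 0 -0.9 0 0 0;0 0 -0.9 0 0 0;0 0 -0.75 0 0 0;0 0 0 0 0 0", "grip": 40}}

```text
time_s: 3.35
tcp_pos: [0.5252, 0.0124, 0.0366]
ee_rot: [[-0.003, -1.0, -0.008], [-1.0, 0.003, -0.002], [0.002, 0.008, -1.0]]
wrist_force: [-0.7, -0.6, 0.4]
gripper_width: 0.46
gripper_force: 0.0
```

Request:
{"fn": "play_rows", "kwargs": {"commands": "-0.25 0 0 0 0 0;-0.25 0 0 0 0 0;-0.25 0 0 0 0 0;-0.25 0 0 0 0 0;-0.25 0 0 0 0 0;-0.25 0 0 0 0 0;-0.25 0.03 0 0 0 0;-0.25 0.05 0 0 0 0;-0.25 0.1 0 0 0 0;-0.25 0.1 0 0 0 0;0 0 0 0 0 0;0 0 0 0 0 0;0 0 0 0 0 0;0 0 0 0 0 0;0 0 0 0 0 0"}}

```text
time_s: 4.85
tcp_pos: [0.4534, 0.0224, 0.0394]
ee_rot: [[-0.001, -1.0, -0.0], [-1.0, 0.001, -0.0], [0.0, 0.0, -1.0]]
wrist_force: [-0.1, -0.0, -0.7]
gripper_width: 0.461
gripper_force: 0.0
```

Request:
{"fn": "play_rows", "kwargs": {"commands": "0 0 0.9 0 0 0;0 0 1 0 0 0;0 0 1 0 0 0;0 -0.5 1 0 0 0;0 -0.8 1 0 0 0;0 -0.8 1 0 0 0;0 -0.8 1 0 0 0;0 0 0 0 0 0", "grip": 60}}

```text
time_s: 5.65
tcp_pos: [0.4555, -0.0663, 0.2509]
ee_rot: [[-0.003, -1.0, 0.009], [-1.0, 0.003, 0.0], [-0.0, -0.009, -1.0]]
wrist_force: [0.3, -0.2, -0.1]
gripper_width: 0.687
gripper_force: 0.0
```

```bash
cat > cap.py <<'E'
import sys
from h import *
f=sys.argv[1]
I=info("wrist"); p,D=cams.capture("wrist"); cv2.imwrite(f"pics/{f}.png",p)
np.savez(f+".npz",D=D,K=I[0],k=I[1],R=I[2],t=I[3],p=p)
s=r.sense();print(s["time_s"],s["tcp_pos"],s["ee_rot"].round(3).tolist())
E
python3 cap.py w2; python3 - <<'E'
from m import *
Z,I,P=show("w2.npz",[])
p=Z["p"]; hsv=cv2.cvtColor(p,cv2.COLOR_BGR2HSV); H,S,V=[hsv[...,i].astype(int) for i in range(3)]
z=P[...,2]
ok=(P[...,0]>.40)&(P[...,0]<.6)&(P[...,1]>-.04)&(P[...,1]<.1)
red=((H<8)|(H>172))&(S>150)&(V>80)&ok
print("knob",hull(P,red&(z>.045)),red.sum())
blu=(H>95)&(H<130)&(S>120)&ok
print("stop",hull(P,blu&(z>.026)),blu.sum(),np.percentile(z[blu],[5,50,95]))
m=(z>.030)&(z<.046)&(abs(P[...,0]-.452)<.04)&(abs(P[...,1]+.206)<.04); print("block",hull(P,m),m.sum())
E
```

```text
5.7 [ 0.4541853  -0.06541665  0.24838925] [[-0.004, -1.0, 0.005], [-1.0, 0.004, 0.001], [-0.001, -0.005, -1.0]]
knob (((458.066650390625, 26.392759323120117), (7.215672016143799, 8.154680252075195), 1.8165072202682495), array([0.4580618 , 0.02505434, 0.05345697])) 114
stop (((549.7269897460938, -0.05558586120605469), (21.626922607421875, 11.573038101196289), 86.97560119628906), array([0.54859004, 0.0006266 , 0.02703417])) 686 [0.01374122 0.02155198 0.02745389]
block (((452.206787109375, -205.74285888671875), (25.07811164855957, 50.275909423828125), 11.884323120117188), array([ 0.4520287 , -0.20668618,  0.03646013])) 1123
```

View pics/w2.png

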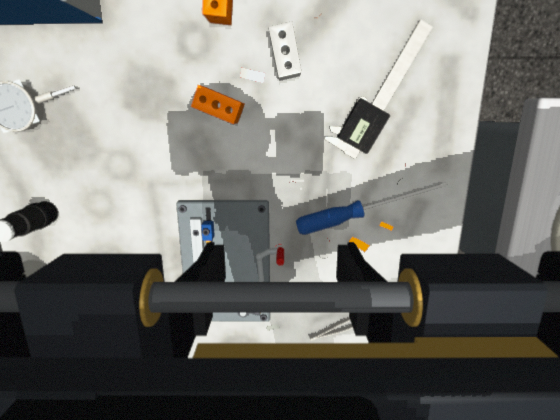

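The arm stays back, with the knob at (458, 26) mm, and the block pose is consistent between the two looks. I'll grasp it now.

Request:
{"fn": "play_rows", "kwargs": {"commands": "0 -0.78 0 0 0 0.23;0 -0.78 0 0 0 0.23;0 -0.78 0 0 0 0.23;0 -0.78 0 0 0 0.23;0 -0.78 0 0 0 0.23;-0.05 -0.78 0 0 0 0.23;0 0 -0.95 0 0 0;0 0 -0.95 0 0 0;0 0 -0.95 0 0 0;0 0 -0.95 0 0 0;0 0 -0.95 0 0 0;0 0 -0.95 0 0 0;0 0 -0.95 0 0 0;0 0 -0.6 0 0 0;0 0 -0.32 0 0 0;0 0 0 0 0 0;0 0 0 0 0 0", "grip": 45}}

```text
time_s: 7.4
tcp_pos: [0.4521, -0.2048, 0.0196]
ee_rot: [[0.205, -0.979, 0.0], [-0.979, -0.205, -0.0], [0.0, -0.0, -1.0]]
wrist_force: [0.5, -0.1, 0.9]
gripper_width: 0.519
gripper_force: 0.0
```

Request:
{"fn": "play_rows", "kwargs": {"commands": "0 0 0 0 0 0;0 0 0 0 0 0;0 0 0 0 0 0;0 0 0 0 0 0;0 0 0 0 0 0;0 0 0 0 0 0;0 0 0 0 0 0;0 0 0 0 0 0", "grip": 15}}

```text
time_s: 8.2
tcp_pos: [0.4523, -0.205, 0.02]
ee_rot: [[0.205, -0.979, 0.001], [-0.979, -0.205, -0.0], [0.001, -0.001, -1.0]]
wrist_force: [-0.1, 0.9, 5.4]
gripper_width: 0.287
gripper_force: 30.0
```

Request:
{"fn": "play_rows", "kwargs": {"commands": "0 0 0.5 0 0 0;0 0 1 0 0 0;0 0 1 0 0 0;0.29 0.88 0.5 0 0 -0.138;0.29 0.88 0 0 0 -0.138;0.29 0.88 0 0 0 -0.138;0.29 0.88 0 0 0 -0.138;0.29 0.88 0 0 0 -0.138;0.29 0.88 0 0 0 -0.138;0.29 0.88 0 0 0 -0.138;0.29 0.88 0 0 0 -0.138;0.29 0.88 0 0 0 -0.138;0.29 0.88 0 0 0 -0.138;0 0 0 0 0 0;0 0 0 0 0 0;0 0 0 0 0 0"}}

```text
time_s: 9.8
tcp_pos: [0.5373, 0.0582, 0.1082]
ee_rot: [[-0.002, -1.0, -0.003], [-1.0, 0.002, -0.001], [0.001, 0.003, -1.0]]
wrist_force: [0.2, -0.7, -5.2]
gripper_width: 0.284
gripper_force: 30.0
```

```bash
python3 cap.py w3; python3 - <<'E'
from m import *
p,D=cams.capture("scene"); P=cloud("scene",D)
cv2.imwrite("pics/s3.png",cv2.resize(p[180:320,180:400],None,fx=3,fy=3))
s=r.sense(); print(s["wrist_force"],s["moment"],s["gripper_width"])
E
```

```text
9.85 [0.53757708 0.05810637 0.10852906] [[-0.002, -1.0, -0.002], [-1.0, 0.002, -0.001], [0.001, 0.002, -1.0]]
[-0.26553171  0.60693534 -5.43311604] [-0.01908571  0.10318336 -0.02887311] 0.28549423137704855
```

View pics/s3.png

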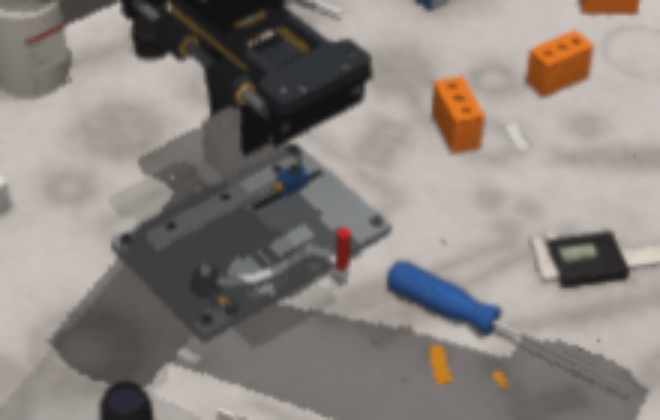

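The crop shows the arm drawn back with its knob at (343,250) and the fence side free. The block is still held, at about 5.3 N. Next I'll lower it.

Request:
{"fn": "play_rows", "kwargs": {"commands": "0 0 -0.5 0 0 0;0 0 -0.6 0 0 0;0 0 -0.6 0 0 0;0 0 -0.45 0 0 0;0 0 -0.2 0 0 0;0 0 0 0 0 0;0 0 0 0 0 0;0 0 0 0 0 0"}}

```text
time_s: 10.7
tcp_pos: [0.5395, 0.0592, 0.0399]
ee_rot: [[-0.001, -1.0, 0.002], [-1.0, 0.001, 0.001], [-0.001, -0.002, -1.0]]
wrist_force: [-0.3, 0.5, -5.2]
gripper_width: 0.284
gripper_force: 30.0
```

Request:
{"fn": "play_rows", "kwargs": {"commands": "0 0 -0.03 0 0 0;0 0 -0.03 0 0 0;0 0 -0.03 0 0 0;0 0 -0.03 0 0 0;0 0 0 0 0 0;0 0 0 0 0 0"}}

```text
time_s: 11.3
tcp_pos: [0.5387, 0.0591, 0.0353]
ee_rot: [[-0.001, -1.0, -0.0], [-1.0, 0.001, -0.0], [0.0, 0.0, -1.0]]
wrist_force: [0.3, 0.6, -4.3]
gripper_width: 0.279
gripper_force: 30.0
```

Request:
{"fn": "play_rows", "kwargs": {"commands": "0 0 -0.03 0 0 0;0 0 -0.03 0 0 0;0 0 0 0 0 0;0 0 0 0 0 0"}}

```text
time_s: 11.7
tcp_pos: [0.5388, 0.0591, 0.0335]
ee_rot: [[-0.001, -1.0, -0.0], [-1.0, 0.001, -0.0], [0.0, 0.0, -1.0]]
wrist_force: [-0.4, 0.1, -5.4]
gripper_width: 0.282
gripper_force: 30.0
```

Request:
{"fn": "play_rows", "kwargs": {"commands": "0 0 -0.03 0 0 0;0 0 0 0 0 0;0 0 0 0 0 0"}}

```text
time_s: 12.0
tcp_pos: [0.5388, 0.059, 0.0326]
ee_rot: [[-0.001, -1.0, -0.0], [-1.0, 0.001, -0.0], [0.0, 0.0, -1.0]]
wrist_force: [0.4, 0.9, -4.9]
gripper_width: 0.287
gripper_force: 30.0
```

Request:
{"fn": "play_rows", "kwargs": {"commands": "0.06 0 0 0 0 0;0.05 0 0 0 0 0;0.03 0 0 0 0 0;0.02 0 0 0 0 0;0 0 0 0 0 0;0 0 0 0 0 0"}}

```text
time_s: 12.6
tcp_pos: [0.5435, 0.059, 0.0326]
ee_rot: [[-0.001, -1.0, -0.0], [-1.0, 0.001, -0.0], [0.0, 0.0, -1.0]]
wrist_force: [0.0, 0.3, -6.8]
gripper_width: 0.285
gripper_force: 30.0
```

Request:
{"fn": "play_rows", "kwargs": {"commands": "0.03 0 0 0 0 0;0 0 0 0 0 0;0 0 0 0 0 0"}}

```text
time_s: 12.9
tcp_pos: [0.5445, 0.0591, 0.0327]
ee_rot: [[-0.001, -1.0, 0.0], [-1.0, 0.001, -0.0], [0.0, -0.0, -1.0]]
wrist_force: [-0.1, -0.4, -5.7]
gripper_width: 0.282
gripper_force: 30.0
```

Request:
{"fn": "play_rows", "kwargs": {"commands": "0.03 0 0 0 0 0;0 0 0 0 0 0;0 0 0 0 0 0"}}

```text
time_s: 13.2
tcp_pos: [0.5454, 0.0591, 0.0327]
ee_rot: [[-0.001, -1.0, 0.0], [-1.0, 0.001, 0.0], [-0.0, -0.0, -1.0]]
wrist_force: [0.4, 0.3, -4.7]
gripper_width: 0.28
gripper_force: 30.0
```

Request:
{"fn": "play_rows", "kwargs": {"commands": "0.02 0 0 0 0 0;0 0 0 0 0 0;0 0 0 0 0 0"}}

```text
time_s: 13.5
tcp_pos: [0.546, 0.0591, 0.0326]
ee_rot: [[-0.001, -1.0, -0.0], [-1.0, 0.001, 0.0], [-0.0, 0.0, -1.0]]
wrist_force: [-0.4, -0.4, -5.6]
gripper_width: 0.287
gripper_force: 30.0
```

Request:
{"fn": "play_rows", "kwargs": {"commands": "0.02 0 0 0 0 0;0 0 0 0 0 0;0 0 0 0 0 0"}}

```text
time_s: 13.8
tcp_pos: [0.5461, 0.0589, 0.0325]
ee_rot: [[-0.001, -1.0, -0.001], [-1.0, 0.001, -0.0], [0.0, 0.001, -1.0]]
wrist_force: [-0.6, 0.4, -4.4]
gripper_width: 0.284
gripper_force: 30.0
```

Request:
{"fn": "play_rows", "kwargs": {"commands": "0.03 0 0 0 0 0;0 0 0 0 0 0;0 0 0 0 0 0"}}

```text
time_s: 14.1
tcp_pos: [0.5462, 0.0587, 0.0323]
ee_rot: [[-0.002, -1.0, -0.003], [-1.0, 0.002, -0.001], [0.001, 0.003, -1.0]]
wrist_force: [-4.6, 0.1, -3.7]
gripper_width: 0.284
gripper_force: 30.0
```

```bash
python3 -c "
from h import *
s=r.sense();print(s['moment'],s['wrist_force'],s['tcp_pos'])"
```

```text
[ 0.27318985  1.48617167 -0.04334218] [-4.56787248  0.1478657  -3.69522638] [0.54620084 0.05874151 0.03226079]
```

Fence contact: -4.6 N at x = 0.546. Now I'll slide toward the stop.

Request:
{"fn": "play_rows", "kwargs": {"commands": "0 -0.05 0 0 0 0;0 -0.1 0 0 0 0;0 -0.1 0 0 0 0;0 -0.1 0 0 0 0;0 -0.1 0 0 0 0;0 -0.05 0 0 0 0;0 0 0 0 0 0;0 0 0 0 0 0"}}

```text
time_s: 14.9
tcp_pos: [0.5462, 0.0437, 0.0322]
ee_rot: [[-0.002, -1.0, -0.003], [-1.0, 0.002, -0.001], [0.001, 0.003, -1.0]]
wrist_force: [-5.0, 1.6, -4.4]
gripper_width: 0.283
gripper_force: 30.0
```

Request:
{"fn": "play_rows", "kwargs": {"commands": "0 -0.03 0 0 0 0;0 -0.03 0 0 0 0;0 0 0 0 0 0;0 0 0 0 0 0"}}

```text
time_s: 15.3
tcp_pos: [0.5462, 0.0421, 0.0322]
ee_rot: [[-0.001, -1.0, -0.003], [-1.0, 0.001, -0.0], [0.0, 0.003, -1.0]]
wrist_force: [-5.7, 2.7, -4.0]
gripper_width: 0.283
gripper_force: 30.0
```

Request:
{"fn": "play_rows", "kwargs": {"commands": "0 -0.03 0 0 0 0;0 -0.03 0 0 0 0;0 0 0 0 0 0;0 0 0 0 0 0"}}

```text
time_s: 15.7
tcp_pos: [0.5462, 0.0404, 0.0322]
ee_rot: [[-0.001, -1.0, -0.003], [-1.0, 0.001, -0.0], [0.0, 0.003, -1.0]]
wrist_force: [-6.7, 2.5, -4.0]
gripper_width: 0.284
gripper_force: 30.0
```

Request:
{"fn": "play_rows", "kwargs": {"commands": "0 -0.03 0 0 0 0;0 -0.03 0 0 0 0;0 0 0 0 0 0;0 0 0 0 0 0"}}

```text
time_s: 16.1
tcp_pos: [0.5462, 0.0387, 0.0322]
ee_rot: [[-0.001, -1.0, -0.003], [-1.0, 0.001, -0.0], [0.0, 0.003, -1.0]]
wrist_force: [-5.2, 1.4, -4.2]
gripper_width: 0.288
gripper_force: 30.0
```

Request:
{"fn": "play_rows", "kwargs": {"commands": "0 -0.03 0 0 0 0;0 0 0 0 0 0;0 0 0 0 0 0"}}

```text
time_s: 16.4
tcp_pos: [0.5462, 0.0378, 0.0322]
ee_rot: [[-0.001, -1.0, -0.003], [-1.0, 0.001, -0.0], [0.0, 0.003, -1.0]]
wrist_force: [-5.8, 2.8, -4.1]
gripper_width: 0.287
gripper_force: 30.0
```

Request:
{"fn": "play_rows", "kwargs": {"commands": "0 -0.03 0 0 0 0;0 0 0 0 0 0;0 0 0 0 0 0"}}

```text
time_s: 16.7
tcp_pos: [0.5462, 0.037, 0.0322]
ee_rot: [[-0.002, -1.0, -0.003], [-1.0, 0.002, -0.0], [0.0, 0.003, -1.0]]
wrist_force: [-5.9, 2.9, -3.8]
gripper_width: 0.284
gripper_force: 30.0
```

Request:
{"fn": "play_rows", "kwargs": {"commands": "0 -0.03 0 0 0 0;0 0 0 0 0 0;0 0 0 0 0 0"}}

```text
time_s: 17.0
tcp_pos: [0.5462, 0.0369, 0.0322]
ee_rot: [[-0.002, -1.0, -0.002], [-1.0, 0.002, 0.001], [-0.001, 0.002, -1.0]]
wrist_force: [-6.6, 6.0, -4.2]
gripper_width: 0.282
gripper_force: 30.0
```

Request:
{"fn": "play_rows", "kwargs": {"commands": "0 -0.03 0 0 0 0;0 0 0 0 0 0;0 0 0 0 0 0"}}

```text
time_s: 17.3
tcp_pos: [0.5462, 0.0368, 0.0323]
ee_rot: [[-0.002, -1.0, -0.002], [-1.0, 0.002, 0.002], [-0.002, 0.002, -1.0]]
wrist_force: [-8.4, 9.5, -4.0]
gripper_width: 0.282
gripper_force: 30.0
```

Request:
{"fn": "play_rows", "kwargs": {"commands": "0 -0.03 0 0 0 0;0 0 0 0 0 0;0 0 0 0 0 0"}}

```text
time_s: 17.6
tcp_pos: [0.5462, 0.0367, 0.0324]
ee_rot: [[-0.002, -1.0, -0.002], [-1.0, 0.002, 0.003], [-0.003, 0.002, -1.0]]
wrist_force: [-9.4, 12.5, -3.1]
gripper_width: 0.287
gripper_force: 30.0
```

Stop found, with firm resistance at y = 0.037. Next: lower onto the bed, ease the side loads and release.

Request:
{"fn": "play_rows", "kwargs": {"commands": "0 0.03 -0.02 0 0 0;0 0.02 -0.02 0 0 0;0 0 0 0 0 0;0 0 0 0 0 0"}}

```text
time_s: 18.0
tcp_pos: [0.5462, 0.0369, 0.0321]
ee_rot: [[-0.001, -1.0, -0.002], [-1.0, 0.001, 0.001], [-0.001, 0.002, -1.0]]
wrist_force: [-8.7, 8.8, 2.4]
gripper_width: 0.285
gripper_force: 30.0
```

```bash
python3 -c "
from h import *
s=r.sense();print(s['moment'],s['wrist_force'],s['tcp_pos'])"
```

```text
[ 2.37049794  3.0407622  -0.0581083 ] [-8.74291381  8.82954453  2.41465257] [0.54619907 0.03693542 0.03211029]
```

Request:
{"fn": "play_rows", "kwargs": {"commands": "-0.02 0.025 0 0 0 0;0 0 0 0 0 0;0 0 0 0 0 0"}}

```text
time_s: 18.3
tcp_pos: [0.5461, 0.037, 0.0321]
ee_rot: [[-0.001, -1.0, -0.001], [-1.0, 0.001, 0.0], [-0.0, 0.001, -1.0]]
wrist_force: [-7.4, 4.1, 1.7]
gripper_width: 0.284
gripper_force: 30.0
```

Request:
{"fn": "play_rows", "kwargs": {"commands": "0 0 0 0 0 0;0 0 0 0 0 0;0 0 0 0 0 0;0 0 0 0 0 0;0 0 0 0 0 0", "grip": 45}}

```text
time_s: 18.8
tcp_pos: [0.5478, 0.0365, 0.0319]
ee_rot: [[-0.001, -1.0, 0.002], [-1.0, 0.001, 0.0], [-0.0, -0.002, -1.0]]
wrist_force: [0.2, 0.2, 0.1]
gripper_width: 0.508
gripper_force: 0.0
```

Request:
{"fn": "play_rows", "kwargs": {"commands": "0 0 0.3 0 0 0;0 0 0.7 0 0 0;0 0 1 0 0 0;0 0 1 0 0 0;0 -0.2 1 0 0 0;0 -0.8 1 0 0 0;0 -0.8 1 0 0 0;0 -0.8 1 0 0 0;0 0 0 0 0 0"}}

```text
time_s: 19.7
tcp_pos: [0.5493, -0.0437, 0.2473]
ee_rot: [[-0.003, -1.0, 0.011], [-1.0, 0.003, -0.0], [-0.0, -0.011, -1.0]]
wrist_force: [0.1, 0.6, 0.2]
gripper_width: 0.513
gripper_force: 0.0
```

```bash
python3 cap.py w4; python3 - <<'E'
from m import *
Z,I,P=show("w4.npz",[]); z=P[...,2]
m=(z>.042)&(z<.054)&(abs(P[...,0]-.546)<.03)&(abs(P[...,1]-.037)<.04); print("block",hull(P,m),m.sum())
E
```

```text
19.75 [ 0.54796008 -0.04260463  0.2445673 ] [[-0.003, -1.0, 0.006], [-1.0, 0.003, 0.001], [-0.001, -0.006, -1.0]]
block (((545.697021484375, 36.03711700439453), (49.99867630004883, 24.81203269958496), 89.54369354248047), array([0.54623106, 0.03385339, 0.04831488])) 799
```

View pics/w4.png

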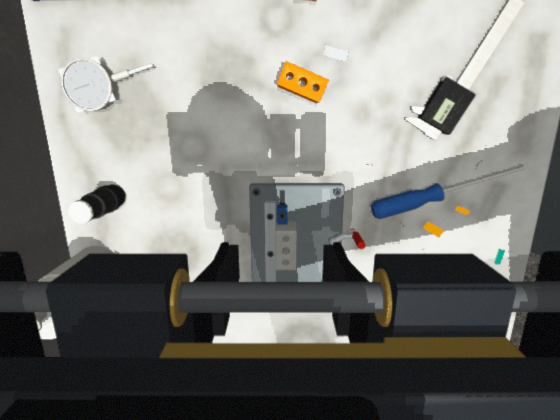

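Block flush: centre (545.7, 36.0) mm, yaw -0.5°, up against the blue stop. Next the shut fingers go in behind the knob, on its -x side, to push the arm over.

Request:
{"fn": "play_rows", "kwargs": {"commands": "-0.82 0.44 0 0 0 0;-0.82 0.44 0 0 0 0;-0.82 0.44 0 0 0 0;-0.82 0.44 0 0 0 0;-0.82 0.44 0 0 0 0;0 0 -0.85 0 0 0;0 0 -0.85 0 0 0;0 0 -0.85 0 0 0;0 0 -0.85 0 0 0;0 0 -0.85 0 0 0;0 0 -0.85 0 0 0;0 0 -0.85 0 0 0;0 0 -0.85 0 0 0;0 0 0 0 0 0;0 0 0 0 0 0", "grip": 0}}

```text
time_s: 21.25
tcp_pos: [0.4236, 0.0245, 0.0373]
ee_rot: [[-0.0, -1.0, -0.001], [-1.0, 0.0, -0.001], [0.001, 0.001, -1.0]]
wrist_force: [1.2, -0.4, 0.4]
gripper_width: 0.001
gripper_force: 0.0
```

Request:
{"fn": "play_rows", "kwargs": {"commands": "0.1 0 0 0 0 0;0.1 0 0 0 0 0;0.1 0 0 0 0 0;0.1 0 0 0 0 0;0.1 0 0 0 0 0;0 0 0 0 0 0"}}

```text
time_s: 21.85
tcp_pos: [0.4395, 0.0245, 0.0376]
ee_rot: [[-0.001, -1.0, 0.001], [-1.0, 0.001, 0.0], [-0.0, -0.001, -1.0]]
wrist_force: [0.3, 0.6, 0.4]
gripper_width: 0.005
gripper_force: 0.0
```

Request:
{"fn": "play_rows", "kwargs": {"commands": "0.1 -0.02 0 0 0 0;0.1 -0.02 0 0 0 0;0.1 -0.02 0 0 0 0;0 0 0 0 0 0"}}

```text
time_s: 22.25
tcp_pos: [0.4454, 0.0218, 0.0367]
ee_rot: [[-0.002, -1.0, -0.006], [-1.0, 0.002, -0.002], [0.002, 0.006, -1.0]]
wrist_force: [-6.2, 2.0, 0.9]
gripper_width: 0.006
gripper_force: 2.6
```

Request:
{"fn": "play_rows", "kwargs": {"commands": "0.1 -0.02 0 0 0 0;0.1 -0.02 0 0 0 0;0.1 -0.02 0 0 0 0;0 0 0 0 0 0"}}

```text
time_s: 22.65
tcp_pos: [0.4521, 0.0185, 0.0361]
ee_rot: [[-0.003, -1.0, -0.011], [-1.0, 0.003, -0.004], [0.004, 0.011, -1.0]]
wrist_force: [-7.0, -2.3, 2.8]
gripper_width: 0.009
gripper_force: 3.3
```

Request:
{"fn": "play_rows", "kwargs": {"commands": "0.1 -0.02 0 0 0 0;0.1 -0.02 0 0 0 0;0 0 0 0 0 0"}}

```text
time_s: 22.95
tcp_pos: [0.4587, 0.0176, 0.036]
ee_rot: [[-0.003, -1.0, -0.01], [-1.0, 0.003, -0.003], [0.003, 0.01, -1.0]]
wrist_force: [-5.1, -2.4, -0.4]
gripper_width: 0.002
gripper_force: 2.4
```

Request:
{"fn": "play_rows", "kwargs": {"commands": "0.1 -0.01 0 0 0 0;0.1 -0.01 0 0 0 0;0 0 0 0 0 0"}}

```text
time_s: 23.25
tcp_pos: [0.4678, 0.0183, 0.0368]
ee_rot: [[-0.002, -1.0, -0.003], [-1.0, 0.002, -0.001], [0.001, 0.003, -1.0]]
wrist_force: [-2.1, -0.8, 0.0]
gripper_width: 0.004
gripper_force: 0.9
```

Request:
{"fn": "play_rows", "kwargs": {"commands": "0.08 0 0 0 0 0;0.08 0 0 0 0 0;0 0 0 0 0 0"}}

```text
time_s: 23.55
tcp_pos: [0.4757, 0.0197, 0.0381]
ee_rot: [[-0.0, -1.0, 0.004], [-1.0, 0.0, 0.001], [-0.001, -0.004, -1.0]]
wrist_force: [-0.3, -0.4, 0.6]
gripper_width: 0.004
gripper_force: 0.0
```

Request:
{"fn": "play_rows", "kwargs": {"commands": "0.08 0 0 0 0 0;0 0 0 0 0 0;0 0 0 0 0 0"}}

```text
time_s: 23.85
tcp_pos: [0.4765, 0.0192, 0.0376]
ee_rot: [[-0.001, -1.0, 0.001], [-1.0, 0.001, 0.0], [-0.0, -0.001, -1.0]]
wrist_force: [-0.1, 0.7, 0.4]
gripper_width: 0.008
gripper_force: 0.0
```

It snapped over. I'll back off, rise and check.

Request:
{"fn": "play_rows", "kwargs": {"commands": "-0.3 0 0 0 0 0;-0.3 0 0.3 0 0 0;0 0 1 0 0 0;0 0 1 0 0 0;0 0 1 0 0 0;0 -0.7 1 0 0 0;0.4 -0.8 1 0 0 0;0.8 -0.8 1 0 0 0;0.8 0 0.5 0 0 0;0.8 0 0 0 0 0;0 0 0 0 0 0;0 0 0 0 0 0"}}

```text
time_s: 25.05
tcp_pos: [0.5409, -0.0499, 0.2412]
ee_rot: [[-0.001, -1.0, -0.002], [-1.0, 0.001, 0.0], [-0.0, 0.002, -1.0]]
wrist_force: [0.7, 0.1, -0.6]
gripper_width: 0.005
gripper_force: 0.0
```

```bash
python3 cap.py w5; python3 - <<'E'
from m import *
Z,I,P=show("w5.npz",[]); z=P[...,2]; p=Z["p"]
m=(z>.042)&(z<.054)&(abs(P[...,0]-.548)<.02)&(abs(P[...,1]-.037)<.04); print("block",hull(P,m),m.sum())
hsv=cv2.cvtColor(p,cv2.COLOR_BGR2HSV); H,S,V=[hsv[...,i].astype(int) for i in range(3)]
red=((H<8)|(H>172))&(S>150)&(V>80)&(abs(P[...,0]-.5)<.06)&(abs(P[...,1]-.02)<.04)
print("knob",hull(P,red&(z>.045)))
blu=(H>95)&(H<130)&(S>120)&(abs(P[...,0]-.55)<.02)&(abs(P[...,1])<.03)
print("stop",hull(P,blu&(z>.026)))
cv2.imwrite("pics/w5c.png",cv2.resize(p[160:290,200:380],None,fx=4,fy=4))
E
```

```text
25.1 [ 0.5406245  -0.04991562  0.24122534] [[-0.001, -1.0, -0.002], [-1.0, 0.001, 0.0], [-0.0, 0.002, -1.0]]
block (((546.0330200195312, 15.454559326171875), (24.35198974609375, 9.477666854858398), 2.849416494369507), array([0.54445585, 0.0137502 , 0.04818364])) 166
knob (((509.85009765625, 13.160447120666504), (8.717513084411621, 7.975307941436768), 88.74124908447266), array([0.51027369, 0.01196705, 0.05340776]))
stop (((550.5453491210938, -0.0301361083984375), (20.619083404541016, 11.95518970489502), 89.8450927734375), array([0.54941777, 0.00105483, 0.02708   ]))
```

View pics/w5c.png

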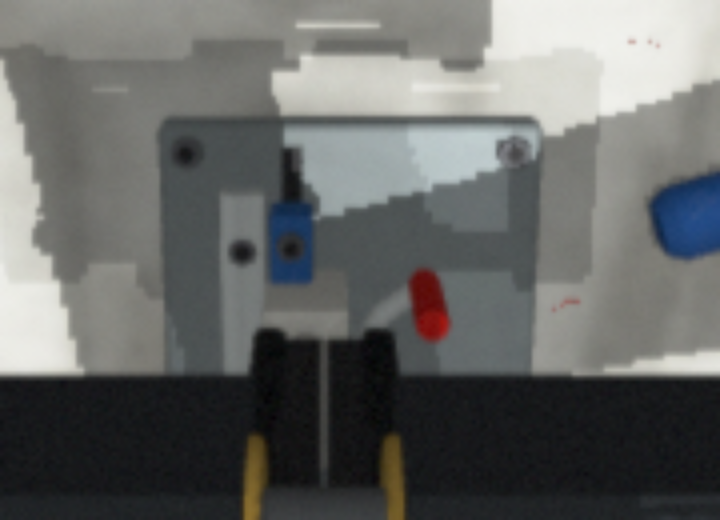

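The crop shows the knob at (432,310), which puts the arm on the block (joint about 0.21). The block's end (305,285) touches the blue stop, and it sits flush on the fence. Handing in.

```bash
python3 -c "
from h import *
print(r.finish_job())"
```

```text
the job is handed in; nothing more can be done
None
```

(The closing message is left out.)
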